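# Put two rolling pins to rest in their own cradles

### The job

The thin straight rolling pin has been left in the wrong cradle, the long one: move it to the short cradle, lying in both notches and sticking out about equally at both ends. Then lay the rolling pin with handles, which lies on the worktop, in the long cradle, its thick barrel between the two uprights and its handles in the notches. Lower each pin until it has settled in both notches before you let go of it, and leave the things round about where they stand.

Things in the scene. Friction and masses are not known exactly. Their poses are not given: they have to be found in the camera images.
- thin_pin_center (a point): Thin rolling pin: plain light wooden rod, 28 mm diameter, 180 mm long, no handles, 0.08-0.17 kg. Point: its centre, on the axis; x along the rod (rolled to any angle about x). Starts in the notches of the long cradle, axis 53.8 mm above the worktop, up to 8 mm off the cradle's middle along the rod. Can be gripped between the uprights.
- rolling_pin_center (a point): Rolling pin with handles, light wood: barrel 46 mm diameter, 110 mm long; at each end a fixed handle of 22 mm diameter that reaches 99 mm from the centre (198 mm overall); 0.2-0.42 kg. Point: its centre, on the axis; x along the pin (rolled to any angle about x). Starts lying on the worktop on its barrel, axis 23 mm up; rolls if pushed sideways.
- short_cradle: Fixed dark wood rest 104 x 84 mm: base 12 mm thick, at each end an upright 12 mm thick, 58 mm high (80 mm clear between them, sides open) with a 45-degree V notch, 56 mm wide at the top, its bottom 30 mm up at y = 0. Origin: centre of the underside, on the worktop; x along the cradle and the pin in it, z up. The thin pin rests in it with its axis at z = 49.8 mm over y = 0.
- long_cradle: Fixed dark wood rest 154 x 84 mm: base 12 mm thick, at each end an upright 14 mm thick, 60 mm high (126 mm clear between, sides open) with a 45-degree V notch, 52 mm wide at the top, bottom 34 mm up at y = 0. Origin: centre of the underside; x along the cradle, z up. Pin with handles rests with its axis at z = 49.6 mm over y = 0, 8 mm play at each end of the barrel.
- salt_shaker: Bystander: clear salt shaker with grey top, 44 mm wide and 90 mm high, standing loose behind the work; origin at the centre of its underside. Leave it.
- glass_a: Bystander: clear drinking glass, 80 mm wide and 91 mm high, standing loose behind the work; origin at the centre of its underside. Leave it.
- pepper_mill: Bystander: dark wooden pepper mill, 58 mm wide and 150 mm high, standing loose behind the work; origin at the centre of its underside. Leave it.
There are look-alikes about, which are no part of the job. Leave any pink look-alike of the part that bears rolling_pin_center alone.

How it is judged (in metres and radians):
On the way, in this order (a step that is already met when the one before it is completed fails the run):
1. the thin pin lies in both notches of the short cradle, within 6 mm of its resting height, while the fingers still hold it (x of thin_pin_center in the frame of short_cradle between -0.03 and 0.03 m and y of thin_pin_center in the frame of short_cradle between -0.006 and 0.006 m and z of thin_pin_center in the frame of short_cradle between 0.0468 and 0.0558 m and angle between the x axis of thin_pin_center and the x axis of short_cradle, either way round below 0.08 rad and contact force between thin_pin and the fingers above 0.5 N and contact force between thin_pin and short_cradle above 0.2 N), for 0.1 s.
2. the rolling pin with handles lies in both notches of the long cradle, within 6 mm of its resting height, while the fingers still hold it (x of rolling_pin_center in the frame of long_cradle between -0.013 and 0.013 m and y of rolling_pin_center in the frame of long_cradle between -0.006 and 0.006 m and z of rolling_pin_center in the frame of long_cradle between 0.0466 and 0.0556 m and angle between the x axis of rolling_pin_center and the x axis of long_cradle, either way round below 0.08 rad and contact force between rolling_pin and the fingers above 0.5 N and contact force between rolling_pin and long_cradle above 0.2 N), for 0.1 s.
At the end, for the whole second after the job is handed in: Both pins lie released and at rest in both notches: thin pin in the short cradle (within 30 mm of its middle lengthwise), rolling pin with handles in the long cradle (within 13 mm lengthwise); each within 3 mm across and in resting height, parallel within 0.05 rad (x of thin_pin_center in the frame of short_cradle between -0.03 and 0.03 m and y of thin_pin_center in the frame of short_cradle between -0.003 and 0.003 m and z of thin_pin_center in the frame of short_cradle between 0.0468 and 0.0528 m and angle between the x axis of thin_pin_center and the x axis of short_cradle, either way round below 0.05 rad and x of rolling_pin_center in the frame of long_cradle between -0.013 and 0.013 m and y of rolling_pin_center in the frame of long_cradle between -0.003 and 0.003 m and z of rolling_pin_center in the frame of long_cradle between 0.0466 and 0.0526 m and angle between the x axis of rolling_pin_center and the x axis of long_cradle, either way round below 0.05 rad and linear speed of each of thin_pin, rolling_pin below 0.02 m/s); the robot touches nothing.
It fails at once if a bystander (salt shaker, glass or pepper mill) is moved more than 25 mm (distance of any of salt_shaker, glass_a, pepper_mill from where it was at the start of the episode above 0.025 m).
It also fails if it takes over 67 s, if anything falls off the work surface, if the arm or the gripper's body presses on something with over 40 N, if the wrist force passes 120 N, or if a joint passes its speed limit or range.

### The arm

A 7-joint arm with a two-finger parallel gripper is mounted at the origin on a cart in front of the work surface, level with it; the furniture and walls round the work are solid. World frame = base frame: x ahead of the robot, y to its left, z up, the work surface at z = 0. Lengths are in mm, angles in rad, forces in N, time in s.
With the tool pointing down it reaches from about 400 to 925 mm from the base axis. Payload 5.6 kg.
Tool frame: the origin (TCP) lies at the very end of the fingers, on their centre line; the grasp point (between the pads) lies 19 mm behind it; z points along the fingers, y is the direction in which the jaws open and shut (so a half turn about z gives the same grasp; the last joint's range is limited). The gripper opens to 85 mm and grips with 20 to 120 N. Pads are 22 mm wide; open, the fingers measure 114 mm over their backs; the gripper's body (76 mm by 85 mm) begins 54 mm behind the grasp point. The pads swing forward as they close: fully open they stand 13 mm farther back than shut.
Start: joints at [1.255, 0.468, -0.012, 1.603, 0.006, 1.071, -0.056], TCP at [175.087, -625.982, 231.29] pointing down, gripper open.
Joint ranges: [-2.53, 2.53], [-0.31, 2.02], [-1.57, 1.55], [0.28, 2.44], [-1.29, 4.43], [0.15, 1.84], [-2.92, 2.92]. Speed limits (rad/s): [2.57, 2.57, 3.14, 3.14, 3.14, 3.14, 3.14].

### API

Orientations are given as a unit quaternion [x, y, z, w].
In Python, from bench import robot gives the robot as it stands.
- The arm moves only by the shell command python3 -m inch 'ROWS' [OPENING]. ROWS is JSON, a list of rows, each an object of numbers: "tx", "ty", "tz": the shift along the world's x, y, z normalised to -1 to 1, where 1 is 0.05 m; "ax", "ay", "az": the turn, a rotation vector about the world's x, y, z normalised to -1 to 1, where 1 is 0.08 rad. A call has 1 to 8 rows; each row shifts and turns the commanded pose from where the row before left it; what a row does not reach is not made up. A row lasts 1/8 s, in which the tool goes at most 62.5 mm and 10.7 degrees, less where a joint would pass 70% of its speed; a pose out of reach is approached as far as the arm can. A call with a number of a shift or a turn outside -1 to 1 is refused whole. A call with a gripper value outside its range is refused whole. OPENING is the closure in counts, from 0 (fully open) to 255 (shut), set as the call begins (- or left out, the last holds). The fingers move at their own pace and stop on an object; the grip force is fixed at half the most. Time passes only in rows, so rows that do not move let the fingers close. It gives the time, the measured TCP pose, the force and the opening at its end, in the units of the state.
- robot.get_state(): the state, without advancing time (a new reading comes with each control period).
- robot.capture(name): name is "side" or "top"; returns a dict with "color" (420x560x3 uint8, blue, green, red), "fovy" (degrees; the focal length in pixels is half the picture's height over the tangent of half this angle, whatever the lens; pixels are square), "cx", "cy" (the principal point, pixels), "dist" ([k1, k2, p1, p2, k3] as OpenCV has them; the pictures are not rectified), "origin" and "rotation" of the camera in the world. Camera axes: x right, y up, looking along -z (the intrinsics and any distortion apply to the point x, -y, -z); pixel columns grow to the right and rows downward; lengths in mm; the calibration is good to about 2 mm. A picture is of the moment at which its call begins. There is no depth.
- robot.job_done(): hands the job in, once; it reports no verdict.
The state is a dict: "time_s": time; "joint_positions": joint angles; "dq": joint speeds; "effort": joint torques, N m; "tcp_pos": TCP position; "eef_rot": TCP orientation; "ft_force": force on the tool from outside, world axes, zero at the start; "wrist_torque": the same for the moment, N m; "gripper_width": opening from 0.0 (shut) to 1.0 (fully open).
Only numpy, scipy, OpenCV 4.12 (cv2) and the standard library are available. Lean on these libraries where they do the work, as an engineer would, in place of code of your own. Each camera call takes 0.05 s, during which the arm holds its last target.

## Working session

There is one attempt and no reset: what is moved stays moved. The work goes in short steps, Python scripts to look and compute and a shell command to move; the robot and the scene stay as the last step left them, time stands still between calls to the robot, and variables do not carry over. Pictures are saved under pics/ and viewed, and the job is handed in when it is done.

```bash
ls; mkdir -p pics
python3 - <<'E'
from bench import robot
import cv2,pickle
print(robot.get_state())
for n in ("side","top"):
    c=robot.capture(n); cv2.imwrite(f"pics/{n}0.png",c["color"]); pickle.dump(c,open(f"{n}0.pkl","wb"))
    print({k:v for k,v in c.items() if k!="color"})
E
```

```text
pics
{'time_s': 0.0, 'joint_positions': array([ 1.25499375,  0.46840464, -0.01156959,  1.60366731,  0.0060128 ,
        1.07140048, -0.05632741]), 'dq': array([ 0.0005021 ,  0.00102113, -0.00050467, -0.00050537,  0.00077185,
       -0.00093342, -0.0007676 ]), 'effort': array([ 1.72640098e-04, -5.32384443e+01,  2.15057982e-02, -2.51304156e+01,
        1.13439708e-02,  7.80202128e-03, -1.33458249e-05]), 'tcp_pos': array([ 174.8833216 , -625.42729506,  230.3024228 ]), 'eef_rot': array([ 9.90719131e-01,  1.35921855e-01, -2.01204674e-04, -9.00811863e-04]), 'ft_force': array([ 0.63646609, -0.05429473,  0.64636125]), 'wrist_torque': array([-0.00455994,  0.04985737, -0.00513049]), 'gripper_width': 1.0052415707102478}
{'fovy': 43.71529572210122, 'cx': 278.21209455874595, 'cy': 212.51062067615098, 'dist': array([-0.19967501,  0.        ,  0.        ,  0.        ,  0.        ]), 'origin': array([ -28.85871535, 1130.74155675,  749.84717295]), 'rotation': array([-0.11958117,  0.50371106,  0.83438321, -0.18915646])}
{'fovy': 50.92119951739721, 'cx': 284.5835618833862, 'cy': 210.34181650363792, 'dist': array([-0.02383292,  0.        ,  0.        ,  0.        ,  0.        ]), 'origin': array([ 402.46058178,  -84.72460945, 1511.82625308]), 'rotation': array([-0.04031934,  0.02803768,  0.71367873, -0.69874953])}
```

View pics/side0.png

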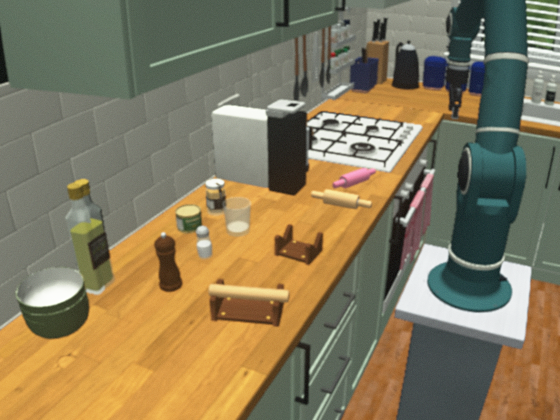

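View pics/top0.png

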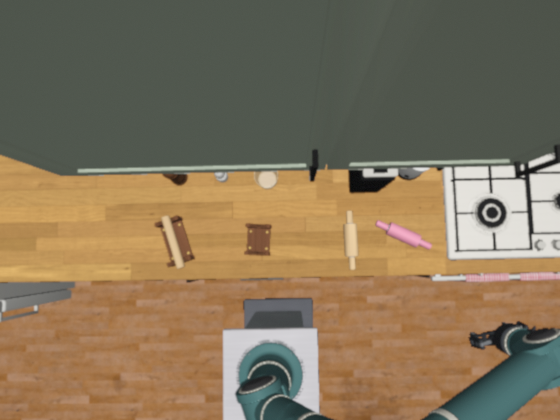

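```bash
cat > h.py <<'E'
import numpy as np,cv2,pickle
from scipy.spatial.transform import Rotation as R
def K(c):
    f=c["color"].shape[0]/2/np.tan(np.radians(c["fovy"])/2)
    return np.array([[f,0,c["cx"]],[0,f,c["cy"]],[0,0,1.]])
def rot(c): return R.from_quat(c["rotation"]).as_matrix()@np.diag([1,-1,-1.])
def px2w(c,p,z):
    p=np.atleast_2d(np.float64(p)); z=np.broadcast_to(z,len(p))
    u=cv2.undistortPoints(p[:,None],K(c),c["dist"])[:,0]
    d=np.c_[u,np.ones(len(u))]@rot(c).T
    return c["origin"]+d*((z-c["origin"][2])/d[:,2])[:,None]
def w2px(c,P):
    P=np.atleast_2d(np.float64(P)); M=rot(c).T
    return cv2.projectPoints(P,cv2.Rodrigues(M)[0],-M@c["origin"],K(c),c["dist"])[0][:,0]
def load(n): return pickle.load(open(n+".pkl","rb"))
def snap(n,tag):
    from bench import robot
    c=robot.capture(n); pickle.dump(c,open(f"{n}{tag}.pkl","wb")); return c
def crop(c,x0,y0,w,h,s,fn,pts=None):
    im=cv2.resize(c["color"][y0:y0+h,x0:x0+w],None,fx=s,fy=s,interpolation=cv2.INTER_CUBIC)
    for i in range(0,w,10): cv2.line(im,(i*s,0),(i*s,12 if (x0+i)%50==0 else 5),(255,255,0),1); 
    for i in range(0,w):
        if (x0+i)%20==0: cv2.putText(im,str(x0+i),(i*s,22),0,.35,(255,255,0),1)
    for j in range(0,h):
        if (y0+j)%10==0: cv2.putText(im,str(y0+j),(0,j*s+4),0,.35,(255,255,0),1)
    if pts is not None:
        for p in pts: cv2.circle(im,tuple(int(round(v)) for v in ((p[0]+.5-x0)*s,(p[1]+.5-y0)*s)),2,(0,0,255),-1)
    cv2.imwrite(fn,im)
E
python3 - <<'E'
from h import *
t=load("top0"); s=load("side0")
crop(t,150,195,130,80,6,"pics/t1.png")
crop(t,320,195,120,80,6,"pics/t2.png")
crop(s,190,220,140,110,5,"pics/s1.png")
crop(s,300,160,90,60,8,"pics/s2.png")
E
```

```text
(no output)
```

View pics/t1.png

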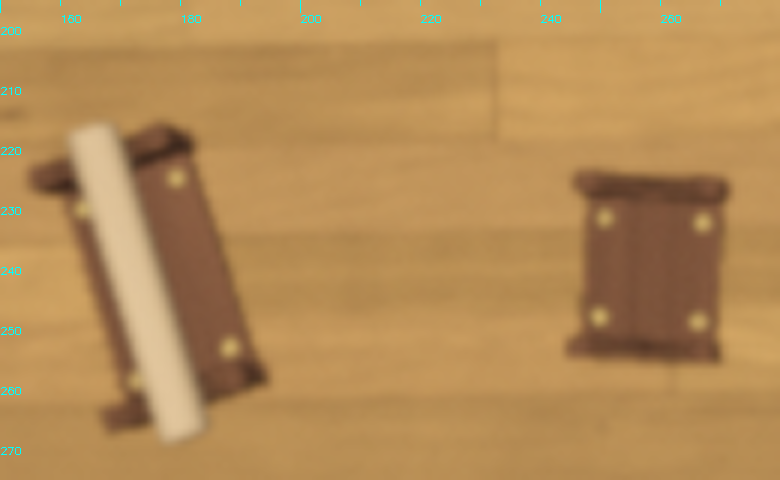

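View pics/t2.png

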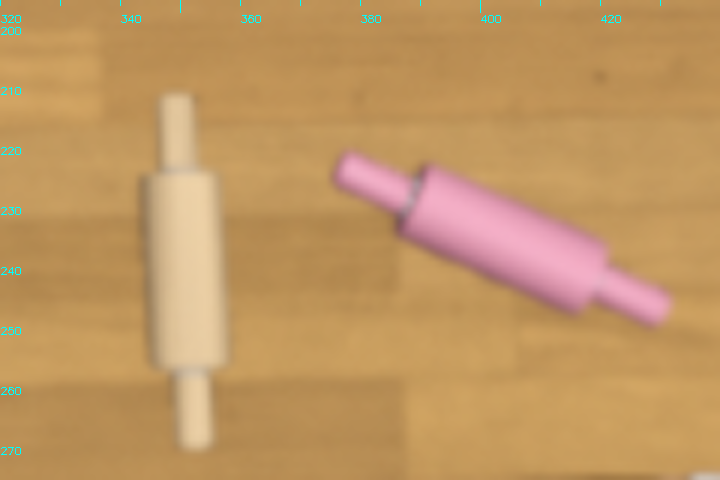

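View pics/s1.png

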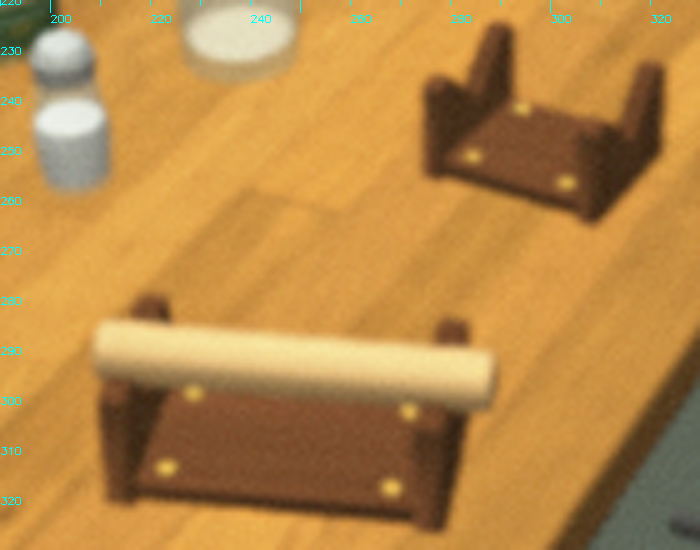

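View pics/s2.png

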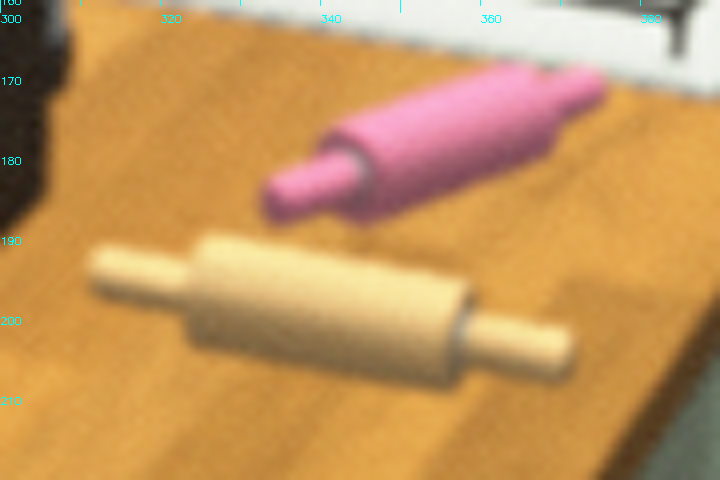

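Run:
```python
from h import *
t=load("top0"); s=load("side0")
def cr(p,x0,y0,k): return (np.array(p,float)+.5)/k-.5+[x0,y0]
Lt=cr([(83,210),(177,178),(230,348),(137,380)],150,195,6); St=cr([(605,217),(703,223),(698,321),(599,317)],150,195,6)
Ls=cr([(194,393),(409,411),(391,487),(166,467)],190,220,5); Ss=cr([(522,109),(473,156),(567,182)],190,220,5)
for n,c,p in(("Lt",t,Lt),("St",t,St),("Ls",s,Ls),("Ss",s,Ss)):
    w=px2w(c,p,12); print(n,w[:,:2].round(1).tolist(),w.mean(0)[:2].round(1))
# thin pin ends, z 53.8 
pt=cr([(92,128),(184,436)],150,195,6); ps=cr([(100,350),(487,381)],190,220,5)
for c,p in((t,pt),(s,ps)):
    w=px2w(c,p,53.8); d=w[1]-w[0]; print("thin",w.round(1)[:,:2].tolist(),w.mean(0).round(1),np.hypot(*d[:2]).round(1),np.degrees(np.arctan2(d[1],d[0])))
pt=cr([(177,97),(196,448)],320,195,6); ps=cr([(95,270),(568,350)],300,160,8)
for c,p in((t,pt),(s,ps)):
    w=px2w(c,p,23); d=w[1]-w[0]; print("pin",w.round(1)[:,:2].tolist(),w.mean(0).round(1),np.hypot(*d[:2]).round(1),np.degrees(np.arctan2(d[1],d[0])))
# cupboard edge for height guesses
for z in(400,600,700):print(z,px2w(t,[(100,172),(300,167),(500,162)],z).round(0)[:,:2].tolist())
# bystanders
print("by",px2w(s,[(170,287),(204,253),(237,230)],3).round(0)[:,:2].tolist())
```

```text
Lt [[491.2, 356.3], [508.3, 302.3], [411.1, 271.8], [394.0, 324.9]] [451.1 313.9]
St [[481.0, 57.7], [476.4, 2.1], [421.0, 5.8], [424.4, 61.8]] [450.7  31.9]
Ls [[509.2, 302.1], [412.5, 271.2], [395.1, 324.1], [492.5, 355.2]] [452.3 313.2]
Ss [[477.5, 1.6], [481.0, 57.3], [425.3, 59.8]] [461.3  39.6]
thin [[534.3, 339.3], [363.1, 287.4]] [448.7 313.3  53.8] 178.9 -163.13231259623467
thin [[533.4, 339.8], [366.1, 285.8]] [449.7 312.8  53.8] 175.8 -162.0983475883027
pin [[541.0, -278.5], [344.4, -282.5]] [ 442.7 -280.5   23. ] 196.6 -178.8581903090207
pin [[543.4, -280.0], [348.9, -291.4]] [ 446.1 -285.7   23. ] 194.8 -176.67164516200057
400 [[621.0, 409.0], [621.0, -108.0], [622.0, -619.0]]
600 [[581.0, 320.0], [582.0, -104.0], [583.0, -523.0]]
700 [[562.0, 276.0], [562.0, -102.0], [563.0, -475.0]]
by [[668.0, 316.0], [678.0, 147.0], [660.0, -1.0]]
```

Candidates for the handled pin are the light-wood one at top (350,240) / side (341,199), and a pink look-alike at top (404,235) / side (354,178), which I leave alone. The other long pale thing is the plain rod in the long cradle, top (172,242) / side (249,293), which is the thin pin. The crops confirm it: it has no handles and lies over both notches. Both cameras agree on the cradles within about 1.5 mm.

```bash
cat > d.py <<'E'
import sys; from h import *; from bench import robot
s=robot.get_state(); m=R.from_quat(s["eef_rot"]).as_matrix()
yaw=np.arctan2(m[1,0],m[0,0]); tilt=m[:,2]
print("tcp",s["tcp_pos"].round(1),"yaw",yaw.round(3),"z-ax",tilt.round(3),"F",s["ft_force"].round(1),"w",round(s["gripper_width"],3),"t",round(s["time_s"],2),"q",s["joint_positions"].round(2))
if len(sys.argv)>4:
    x,y,z,a=map(float,sys.argv[1:5]); dlt=(np.array([x,y,z])-s["tcp_pos"])/50
    da=(a-yaw+np.pi/2)%np.pi-np.pi/2
    up=np.cross(tilt,[0,0,-1.])/.08
    print("units",dlt.round(2),"az",round(da/.08,2),"level ax,ay",up.round(2))
E
python3 -m inch '[{"tx":1,"ty":1},{"tx":1,"ty":1},{"tx":1,"ty":1},{"tx":1,"ty":1},{"tx":1,"ty":1},{"ty":1},{"ty":1},{"ty":1}]' 0
python3 d.py 449.2 313 150 0.309
```

```text
tcp [ 174.9 -625.5  230.4] yaw 0.273 z-ax [-0.001  0.001 -1.   ] F [-0.2 -0.5  0.4] w 1.004 t 0.1 q [ 1.25  0.47 -0.01  1.6   0.01  1.07 -0.06]
units [ 5.49 18.77 -1.61] az 0.45 level ax,ay [-0.02 -0.01 -0.  ]validation failed for argument at $[0]...
```

```bash
python3 -m inch '[{"tx":1,"ty":1,"tz":0,"ax":0,"ay":0,"az":0},{"tx":1,"ty":1,"tz":0,"ax":0,"ay":0,"az":0},{"tx":1,"ty":1,"tz":0,"ax":0,"ay":0,"az":0},{"tx":1,"ty":1,"tz":0,"ax":0,"ay":0,"az":0}]' 0
python3 d.py 449.2 313 150 0.309
```

```text
time_s: 0.6
tcp_pos: [352.9, -447.5, 231.1]
eef_rot: [0.991, 0.136, -0.0, -0.0]
ft_force: [0.9, -1.1, -0.3]
gripper_width: 1.001
tcp [ 352.9 -447.5  231.1] yaw 0.273 z-ax [-0.  0. -1.] F [ 0.9 -1.1 -0.3] w 1.001 t 0.6 q [ 0.93  0.34 -0.1   1.8   0.04  1.01 -0.49]
units [ 1.93 15.21 -1.62] az 0.46 level ax,ay [-0. -0. -0.]
```

```bash
python3 -m inch '[{"tx":0.7,"ty":1,"tz":0,"ax":0,"ay":0,"az":0},{"tx":0.7,"ty":1,"tz":0,"ax":0,"ay":0,"az":0},{"tx":0,"ty":1,"tz":0,"ax":0,"ay":0,"az":0},{"tx":0,"ty":1,"tz":0,"ax":0,"ay":0,"az":0},{"tx":0,"ty":1,"tz":0,"ax":0,"ay":0,"az":0},{"tx":0,"ty":1,"tz":0,"ax":0,"ay":0,"az":0},{"tx":0,"ty":1,"tz":0,"ax":0,"ay":0,"az":0},{"tx":0,"ty":1,"tz":0,"ax":0,"ay":0,"az":0}]' 0
python3 -m inch '[{"tx":0,"ty":1,"tz":0,"ax":0,"ay":0,"az":0.46},{"tx":0,"ty":1,"tz":0,"ax":0,"ay":0,"az":0},{"tx":0,"ty":1,"tz":0,"ax":0,"ay":0,"az":0},{"tx":0,"ty":1,"tz":0,"ax":0,"ay":0,"az":0},{"tx":0,"ty":1,"tz":0,"ax":0,"ay":0,"az":0},{"tx":0,"ty":1,"tz":0,"ax":0,"ay":0,"az":0},{"tx":0,"ty":0.5,"tz":0,"ax":0,"ay":0,"az":0},{"tx":0,"ty":0,"tz":0,"ax":0,"ay":0,"az":0}]' 0
python3 d.py 449.2 313 150 0.309
```

```text
time_s: 1.6
tcp_pos: [421.5, -47.6, 231.2]
eef_rot: [0.991, 0.136, -0.0, 0.0]
ft_force: [0.4, 0.3, -0.9]
gripper_width: 0.999
time_s: 2.6
tcp_pos: [421.0, 277.6, 230.9]
eef_rot: [0.988, 0.156, -0.001, -0.0]
ft_force: [-0.7, -0.4, -0.1]
gripper_width: 0.999
tcp [421.  277.6 230.9] yaw 0.313 z-ax [-0.001  0.001 -1.   ] F [-0.7 -0.4 -0.1] w 0.999 t 2.6 q [-0.12  0.29 -0.61  1.92  0.2   0.99 -2.09]
units [ 0.56  0.71 -1.62] az -0.05 level ax,ay [-0.01 -0.01 -0.  ]
```

```bash
python3 -m inch '[{"tx":0.56,"ty":0.71,"tz":0,"ax":0,"ay":0,"az":-0.05},{"tx":0,"ty":0,"tz":-0.8,"ax":0,"ay":0,"az":0},{"tx":0,"ty":0,"tz":-0.8,"ax":0,"ay":0,"az":0},{"tx":0,"ty":0,"tz":0,"ax":0,"ay":0,"az":0},{"tx":0,"ty":0,"tz":0,"ax":0,"ay":0,"az":0}]' 0
python3 d.py 449.2 313 36 0.309
python3 - <<'E'
from h import *
s=snap("side",1); crop(s,160,170,160,150,5,"pics/s3.png"); t=snap("top",1); crop(t,130,195,130,90,6,"pics/t3.png")
E
```

```text
time_s: 3.22
tcp_pos: [450.7, 311.0, 152.5]
eef_rot: [0.988, 0.152, 0.001, -0.0]
ft_force: [-0.2, 0.5, 0.4]
gripper_width: 1.0
tcp [450.7 311.  152.5] yaw 0.305 z-ax [ 0.001  0.001 -1.   ] F [-0.2  0.5  0.4] w 1.0 t 3.23 q [-0.22  0.46 -0.56  1.9   0.32  0.87 -2.21]
units [-0.03  0.04 -2.33] az 0.05 level ax,ay [-0.01  0.02  0.  ]
```

View pics/s3.png

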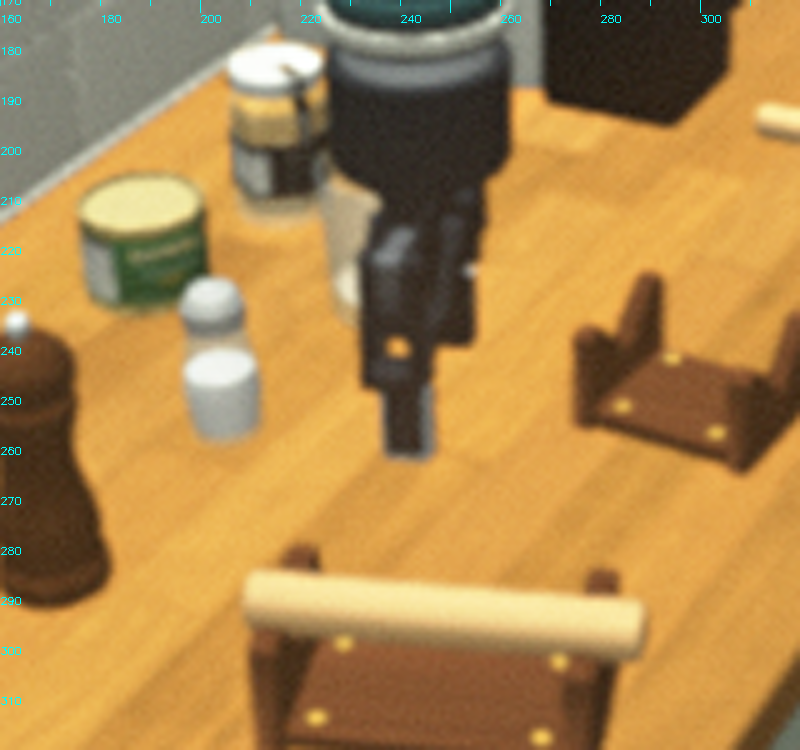

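View pics/t3.png

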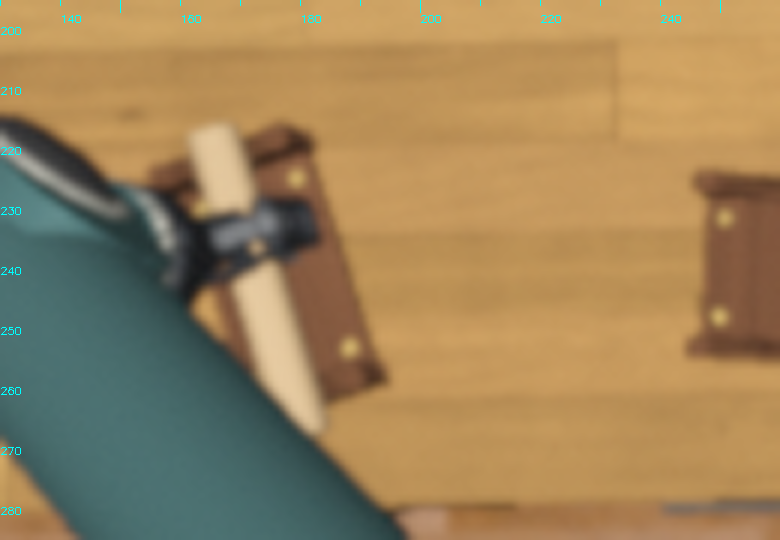

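The side view has the open gripper, fingertips near (241,258), above the rod's middle with the jaws across it. The top view agrees. I'll descend.

```bash
python3 -m inch '[{"tx":-0.03,"ty":0.04,"tz":-0.8,"ax":0,"ay":0,"az":0.05},{"tx":0,"ty":0,"tz":-0.8,"ax":0,"ay":0,"az":0},{"tx":0,"ty":0,"tz":-0.5,"ax":0,"ay":0,"az":0},{"tx":0,"ty":0,"tz":-0.27,"ax":0,"ay":0,"az":0},{"tx":0,"ty":0,"tz":0,"ax":0,"ay":0,"az":0},{"tx":0,"ty":0,"tz":0,"ax":0,"ay":0,"az":0}]' 0
python3 d.py 449.2 313 34 0.309
```

```text
time_s: 4.08
tcp_pos: [449.2, 313.9, 34.1]
eef_rot: [0.988, 0.154, 0.001, -0.0]
ft_force: [-0.9, -0.7, 0.1]
gripper_width: 0.999
tcp [449.2 313.9  34.1] yaw 0.309 z-ax [ 0.002  0.001 -1.   ] F [-0.9 -0.7  0.1] w 0.999 t 4.08 q [-0.31  0.64 -0.46  1.95  0.45  0.65 -2.32]
units [-0.   -0.02 -0.  ] az -0.01 level ax,ay [-0.02  0.02  0.  ]
```

```bash
python3 -m inch '[{"tx":0,"ty":0,"tz":0,"ax":0,"ay":0,"az":0},{"tx":0,"ty":0,"tz":0,"ax":0,"ay":0,"az":0},{"tx":0,"ty":0,"tz":0,"ax":0,"ay":0,"az":0},{"tx":0,"ty":0,"tz":0,"ax":0,"ay":0,"az":0},{"tx":0,"ty":0,"tz":0,"ax":0,"ay":0,"az":0},{"tx":0,"ty":0,"tz":0,"ax":0,"ay":0,"az":0},{"tx":0,"ty":0,"tz":0,"ax":0,"ay":0,"az":0},{"tx":0,"ty":0,"tz":0,"ax":0,"ay":0,"az":0}]' 255
python3 -m inch '[{"tx":0,"ty":0,"tz":0,"ax":0,"ay":0,"az":0},{"tx":0,"ty":0,"tz":0,"ax":0,"ay":0,"az":0},{"tx":0,"ty":0,"tz":0,"ax":0,"ay":0,"az":0},{"tx":0,"ty":0,"tz":0.1,"ax":0,"ay":0,"az":0},{"tx":0,"ty":0,"tz":0.3,"ax":0,"ay":0,"az":0},{"tx":0,"ty":0,"tz":0.8,"ax":0,"ay":0,"az":0},{"tx":0,"ty":0,"tz":0.8,"ax":0,"ay":0,"az":0},{"tx":0,"ty":0,"tz":0,"ax":0,"ay":0,"az":0}]' 255
python3 d.py 451 31.3 134 -0.068
```

```text
time_s: 5.08
tcp_pos: [448.4, 314.0, 33.3]
eef_rot: [0.988, 0.154, 0.0, -0.0]
ft_force: [-2.2, 0.6, 5.6]
gripper_width: 0.308
time_s: 6.08
tcp_pos: [450.2, 314.4, 136.4]
eef_rot: [0.988, 0.154, 0.003, -0.001]
ft_force: [0.5, -0.7, -1.5]
gripper_width: 0.313
tcp [450.2 314.4 136.4] yaw 0.309 z-ax [ 0.006  0.003 -1.   ] F [ 0.5 -0.7 -1.5] w 0.313 t 6.08 q [-0.23  0.49 -0.56  1.91  0.34  0.83 -2.23]
units [ 0.02 -5.66 -0.05] az -4.71 level ax,ay [-0.04  0.07  0.  ]
```

```bash
python3 -m inch '[{"tx":0,"ty":-0.6,"tz":0,"ax":0,"ay":0,"az":-0.7},{"tx":0,"ty":-0.9,"tz":0,"ax":0,"ay":0,"az":-0.8},{"tx":0,"ty":-0.9,"tz":0,"ax":0,"ay":0,"az":-0.8},{"tx":0,"ty":-0.9,"tz":0,"ax":0,"ay":0,"az":-0.8},{"tx":0,"ty":-0.9,"tz":0,"ax":0,"ay":0,"az":-0.8},{"tx":0.02,"ty":-0.9,"tz":0,"ax":0,"ay":0,"az":-0.8},{"tx":0,"ty":-0.56,"tz":0,"ax":0,"ay":0,"az":0},{"tx":0,"ty":0,"tz":0,"ax":0,"ay":0,"az":0}]' 255
python3 -m inch '[{"tx":0,"ty":0,"tz":0,"ax":0,"ay":0,"az":0},{"tx":0,"ty":0,"tz":0,"ax":0,"ay":0,"az":0}]' 255
python3 d.py 451 31.3 70 -0.068
python3 - <<'E'
from h import *
s=snap("side",2); crop(s,210,150,160,120,5,"pics/s4.png"); t=snap("top",2); crop(t,210,190,110,85,7,"pics/t4.png")
E
```

```text
time_s: 7.08
tcp_pos: [448.5, 27.6, 132.1]
eef_rot: [0.999, -0.036, -0.001, 0.001]
ft_force: [0.8, 0.7, -1.9]
gripper_width: 0.311
time_s: 7.32
tcp_pos: [449.2, 31.4, 132.6]
eef_rot: [0.999, -0.032, -0.0, -0.0]
ft_force: [-0.7, -0.4, -0.6]
gripper_width: 0.307
tcp [449.2  31.4 132.6] yaw -0.064 z-ax [-0.  0. -1.] F [-0.7 -0.4 -0.6] w 0.307 t 7.33 q [ 0.24  0.32 -0.45  2.14  0.21  0.73 -1.97]
units [ 0.04 -0.   -1.25] az -0.04 level ax,ay [-0.01 -0.01 -0.  ]
```

View pics/s4.png

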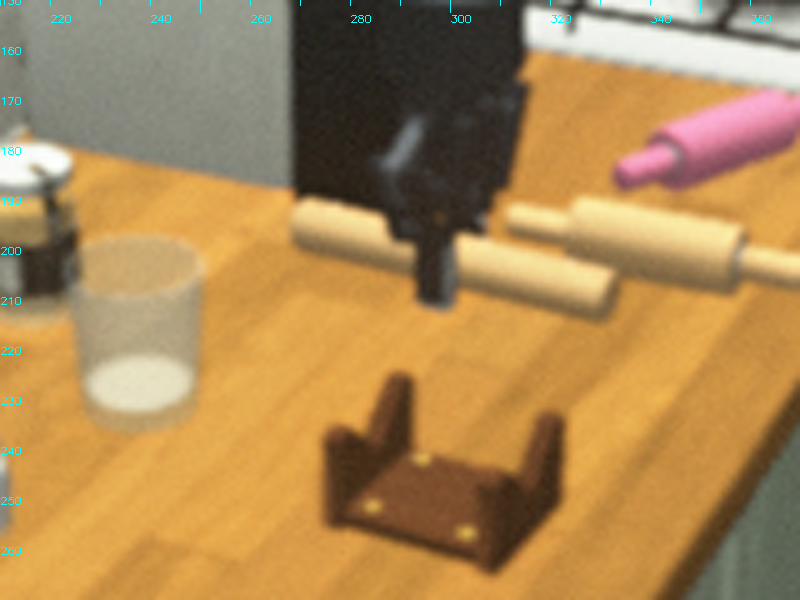

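View pics/t4.png

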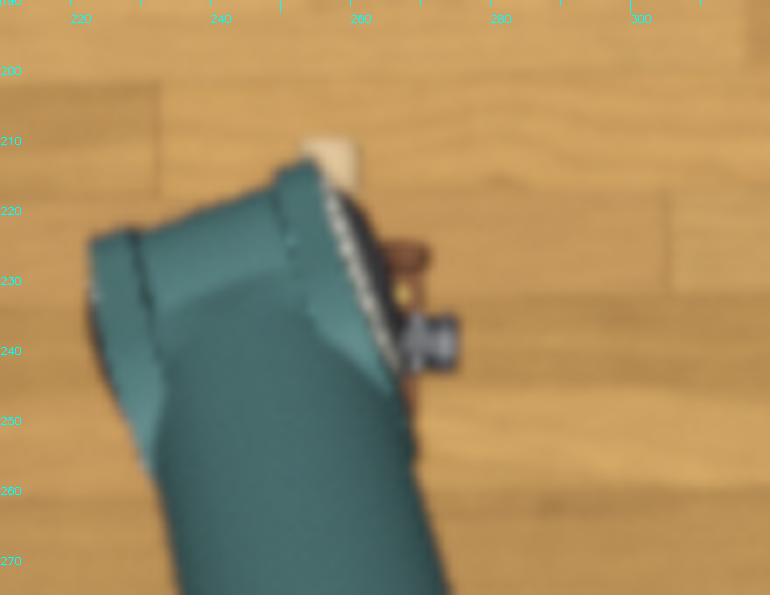

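Run:
```python
from h import *
s=load("side2");t=load("top2")
u=np.array([np.cos(-.065),np.sin(-.065),0]);c=np.array([449.5,31.4,152])
for k in (s,t): print(w2px(k,[c+90*u,c-90*u]).round(1).tolist())
# predicted short-cradle screws check & rest pose
```

```text
[[269.1, 194.8], [331.6, 209.9]]
[[256.2, 209.5], [253.2, 267.9]]
```

The rod is held level and its ends are where predicted, side (270,194) and (331,209). I'll lower it.

```bash
python3 -m inch '[{"tx":0.04,"ty":0,"tz":-0.7,"ax":0,"ay":0,"az":-0.04},{"tx":0,"ty":0,"tz":-0.7,"ax":0,"ay":0,"az":0},{"tx":0,"ty":0,"tz":-0.2,"ax":0,"ay":0,"az":0},{"tx":0,"ty":0,"tz":0,"ax":0,"ay":0,"az":0},{"tx":0,"ty":0,"tz":0,"ax":0,"ay":0,"az":0},{"tx":0,"ty":0,"tz":0,"ax":0,"ay":0,"az":0}]' 255
python3 d.py 451 31.3 30 -0.068
```

```text
time_s: 8.18
tcp_pos: [452.2, 30.3, 53.8]
eef_rot: [0.999, -0.035, 0.001, -0.0]
ft_force: [0.3, -0.1, -0.9]
gripper_width: 0.314
tcp [452.2  30.3  53.8] yaw -0.07 z-ax [ 0.002 -0.    -1.   ] F [ 0.3 -0.1 -0.9] w 0.314 t 8.18 q [ 0.17  0.47 -0.37  2.17  0.32  0.55 -2.08]
units [-0.02  0.02 -0.48] az 0.02 level ax,ay [0.   0.03 0.  ]
```

Run:
```python
from h import *
s=snap("side",3); crop(s,250,190,110,90,7,"pics/s5.png")
```

```text
(no output)
```

View pics/s5.png

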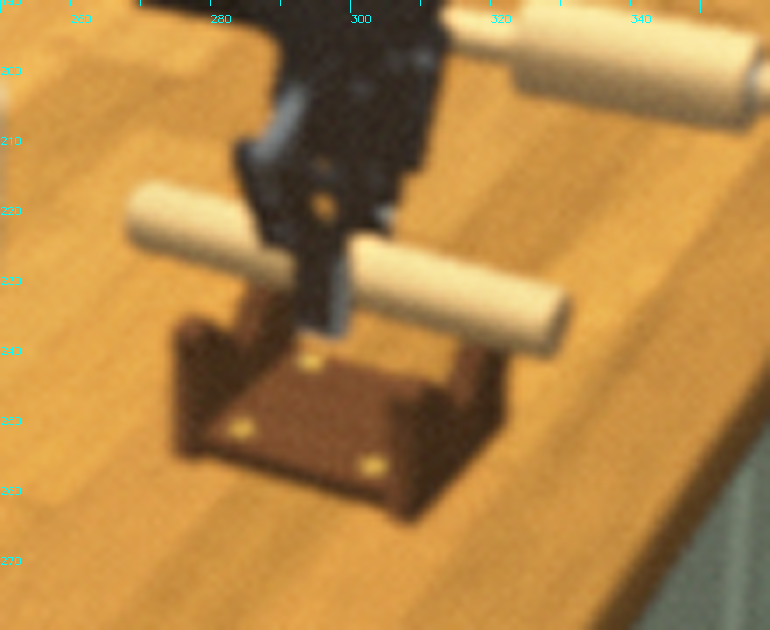

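The rod is above the short cradle, ends at (270,220) and (331,236), lined up with the notches and clear. I'll continue slowly, watching the force.

```bash
python3 -m inch '[{"tx":-0.01,"ty":0.01,"tz":-0.15,"ax":0,"ay":0,"az":0},{"tx":0,"ty":0,"tz":-0.15,"ax":0,"ay":0,"az":0},{"tx":0,"ty":0,"tz":-0.06,"ax":0,"ay":0,"az":0},{"tx":0,"ty":0,"tz":-0.04,"ax":0,"ay":0,"az":0},{"tx":0,"ty":0,"tz":0,"ax":0,"ay":0,"az":0}]' 255
python3 d.py 451 31.3 30 -0.068
```

```text
time_s: 8.85
tcp_pos: [450.8, 30.9, 32.6]
eef_rot: [0.999, -0.035, -0.0, 0.0]
ft_force: [-0.4, 0.3, -0.7]
gripper_width: 0.312
tcp [450.8  30.9  32.6] yaw -0.07 z-ax [-0. -0. -1.] F [-0.4  0.3 -0.7] w 0.312 t 8.85 q [ 0.15  0.51 -0.35  2.18  0.35  0.5  -2.1 ]
units [ 0.    0.01 -0.05] az 0.02 level ax,ay [ 0. -0.  0.]
```

```bash
python3 -m inch '[{"tx":0,"ty":0,"tz":-0.04,"ax":0,"ay":0,"az":0},{"tx":0,"ty":0,"tz":0,"ax":0,"ay":0,"az":0},{"tx":0,"ty":0,"tz":0,"ax":0,"ay":0,"az":0}]' 255
python3 -m inch '[{"tx":0,"ty":0,"tz":-0.04,"ax":0,"ay":0,"az":0},{"tx":0,"ty":0,"tz":0,"ax":0,"ay":0,"az":0},{"tx":0,"ty":0,"tz":0,"ax":0,"ay":0,"az":0}]' 255
```

```text
time_s: 9.22
tcp_pos: [451.3, 31.3, 31.0]
eef_rot: [0.999, -0.035, 0.0, -0.0]
ft_force: [0.2, 2.6, -0.5]
gripper_width: 0.307
time_s: 9.6
tcp_pos: [451.8, 32.5, 29.6]
eef_rot: [0.999, -0.034, 0.001, -0.001]
ft_force: [-1.1, 5.2, 6.2]
gripper_width: 0.31
```

Contact, with a sideways push of +5 N in y, so the notch centre lies slightly further to +y. I'll follow it and press a little more.

```bash
python3 -m inch '[{"tx":0,"ty":0.03,"tz":0,"ax":0,"ay":0,"az":0},{"tx":0,"ty":0,"tz":0,"ax":0,"ay":0,"az":0},{"tx":0,"ty":0,"tz":0,"ax":0,"ay":0,"az":0}]' 255
python3 -m inch '[{"tx":0,"ty":0,"tz":-0.02,"ax":0,"ay":0,"az":0},{"tx":0,"ty":0,"tz":0,"ax":0,"ay":0,"az":0},{"tx":0,"ty":0,"tz":0,"ax":0,"ay":0,"az":0}]' 255
python3 d.py
python3 - <<'E'
from h import *
s=snap("side",4); crop(s,250,190,110,90,7,"pics/s6.png")
E
```

```text
time_s: 9.98
tcp_pos: [451.8, 32.8, 29.4]
eef_rot: [0.999, -0.035, 0.001, -0.0]
ft_force: [0.2, 2.0, 6.2]
gripper_width: 0.311
time_s: 10.35
tcp_pos: [451.9, 32.9, 29.1]
eef_rot: [0.999, -0.034, 0.001, -0.0]
ft_force: [-3.1, 3.1, 16.0]
gripper_width: 0.31
tcp [451.9  32.9  29.1] yaw -0.069 z-ax [ 0.002  0.    -1.   ] F [-3.1  3.1 16. ] w 0.31 t 10.35 q [ 0.14  0.52 -0.34  2.18  0.36  0.49 -2.11]
```

View pics/s6.png

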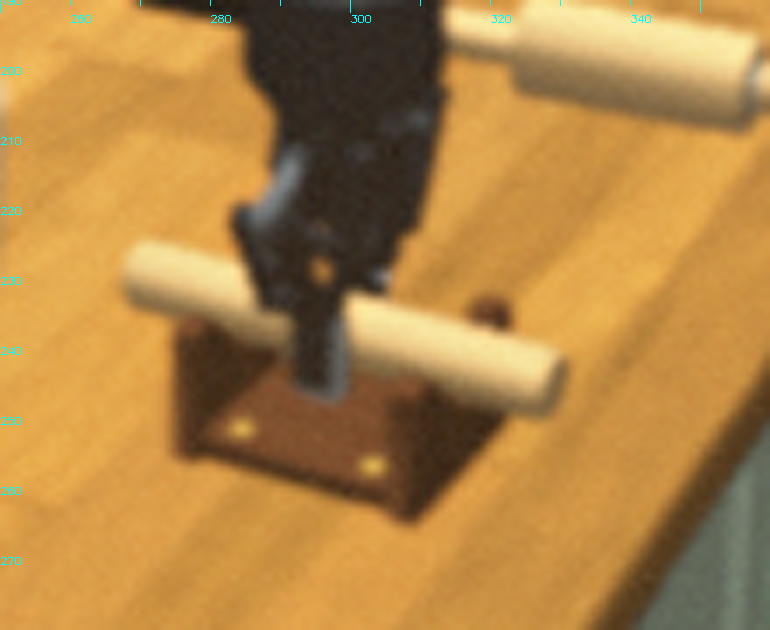

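It is seated in both notches: force jumped from 6 to 16 N with almost no further travel, and the rod lies level between the uprights. I'll release and rise.

```bash
python3 -m inch '[{"tx":0,"ty":0,"tz":0,"ax":0,"ay":0,"az":0},{"tx":0,"ty":0,"tz":0,"ax":0,"ay":0,"az":0},{"tx":0,"ty":0,"tz":0,"ax":0,"ay":0,"az":0},{"tx":0,"ty":0,"tz":0,"ax":0,"ay":0,"az":0},{"tx":0,"ty":0,"tz":0,"ax":0,"ay":0,"az":0},{"tx":0,"ty":0,"tz":0,"ax":0,"ay":0,"az":0}]' 0
python3 -m inch '[{"tx":0,"ty":0,"tz":0.3,"ax":0,"ay":0,"az":0},{"tx":0,"ty":0,"tz":0.8,"ax":0,"ay":0,"az":0},{"tx":0,"ty":0,"tz":1,"ax":0,"ay":0,"az":0},{"tx":0,"ty":-0.5,"tz":1,"ax":0,"ay":0,"az":0},{"tx":0,"ty":-1,"tz":0,"ax":0,"ay":0,"az":0},{"tx":0,"ty":-1,"tz":0,"ax":0,"ay":0,"az":0},{"tx":0,"ty":-0.5,"tz":0,"ax":0,"ay":0,"az":0},{"tx":0,"ty":0,"tz":0,"ax":0,"ay":0,"az":0}]' 0
python3 d.py 444 -282 180 0.02
python3 - <<'E'
from h import *
s=snap("side",5); crop(s,250,160,140,110,5,"pics/s7.png"); t=snap("top",5); crop(t,220,190,160,90,5,"pics/t7.png")
E
```

```text
time_s: 11.15
tcp_pos: [450.8, 32.3, 27.7]
eef_rot: [0.999, -0.035, -0.0, 0.0]
ft_force: [-0.2, 0.4, 0.4]
gripper_width: 1.0
time_s: 12.15
tcp_pos: [450.7, -119.6, 183.6]
eef_rot: [0.999, -0.037, 0.0, 0.0]
ft_force: [-0.4, 0.0, 0.2]
gripper_width: 0.999
tcp [ 450.7 -119.6  183.6] yaw -0.074 z-ax [ 0.001 -0.001 -1.   ] F [-0.4  0.   0.2] w 0.999 t 12.15 q [ 0.54  0.25 -0.4   2.06  0.13  0.85 -1.58]
units [-0.13 -3.25 -0.07] az 1.17 level ax,ay [0.01 0.01 0.  ]
```

View pics/s7.png

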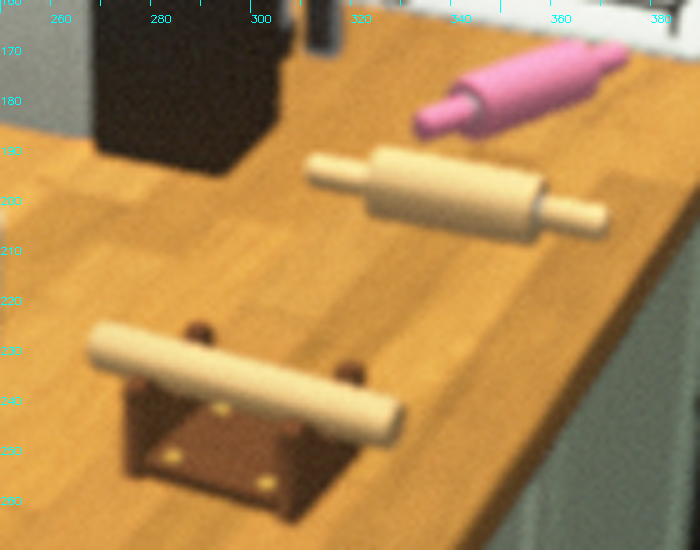

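View pics/t7.png

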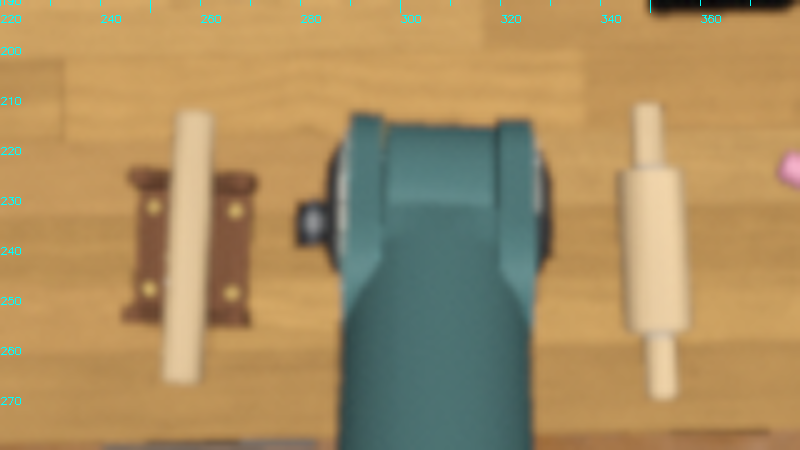

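The thin pin lies in both notches and sticks out about equally, top (258,212) to (254,266). Next I refine the handled pin's pose from the barrel in both views.

```bash
python3 - <<'E'
from h import *
t=load("top0"); s=load("side0")
def cr(p,x0,y0,k): return (np.array(p,float)+.5)/k-.5+[x0,y0]
for c,p in((t,cr([(179,173.5),(190.5,367)],320,195,6)),(s,cr([(197,290),(462,333)],300,160,8))):
    w=px2w(c,p,23); d=w[0]-w[1]; print(w.round(1).tolist(),w.mean(0).round(1),np.hypot(*d[:2]),np.arctan2(d[1],d[0]))
# model overlay: silhouette
best=(444,-282,.03)
for y,a in((-281,.02),(-283,.03)):
  c0=np.array([444,y,23]);u=np.array([np.cos(a),np.sin(a),0]);v=np.array([-u[1],u[0],0])
  th=np.linspace(0,2*np.pi,24)
  P=[c0+x*u+r*(np.cos(q)*v+np.sin(q)*np.array([0,0,1])) for x,r in((-99,11),(-55,11),(-55,23),(55,23),(55,11),(99,11)) for q in th]
  crop(t,320,195,120,80,6,f"pics/ot{-y}.png",w2px(t,P)); crop(s,300,160,90,60,8,f"pics/os{-y}.png",w2px(s,P))
E
python3 -c "
import cv2,numpy as np
a=[cv2.imread(f'pics/{n}.png')[:480,:400] for n in('ot281','ot283')];b=[cv2.imread(f'pics/os{n}.png')[180:,:600] for n in(281,283)]
cv2.imwrite('pics/o1.png',np.hstack(a));cv2.imwrite('pics/o2.png',np.vstack(b))"
```

```text
[[497.8, -278.2, 23.0], [389.4, -280.9, 23.0]] [ 443.6 -279.6   23. ] 108.42041893134994 0.02527077227965687
[[499.4, -280.1, 23.0], [391.1, -288.0, 23.0]] [ 445.3 -284.1   23. ] 108.53723206849865 0.07284714765581692
```

View pics/o1.png

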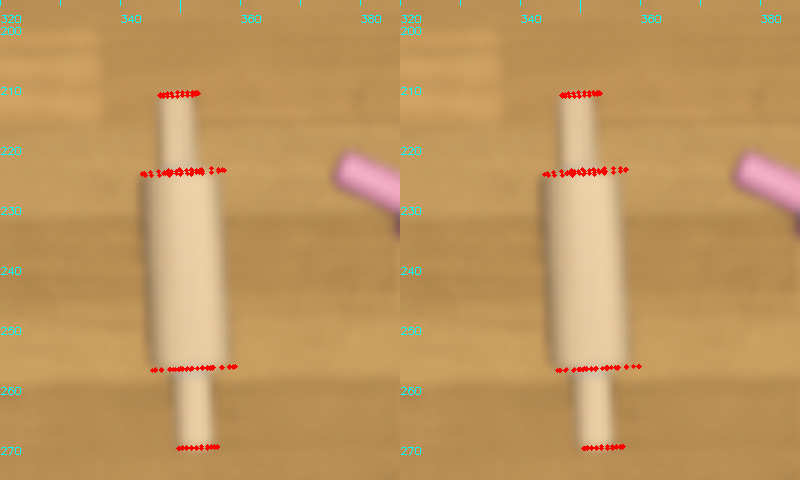

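View pics/o2.png

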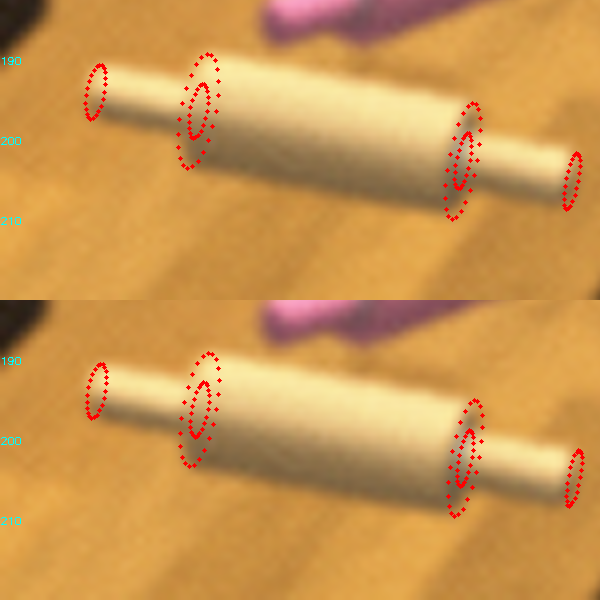

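```bash
python3 -m inch '[{"tx":-0.13,"ty":-0.8,"tz":-0.3,"ax":0,"ay":0,"az":0.6},{"tx":0,"ty":-0.9,"tz":-0.5,"ax":0,"ay":0,"az":0.68},{"tx":0,"ty":-0.9,"tz":-0.5,"ax":0,"ay":0,"az":0},{"tx":0,"ty":-0.62,"tz":0,"ax":0,"ay":0,"az":0},{"tx":0,"ty":0,"tz":0,"ax":0,"ay":0,"az":0},{"tx":0,"ty":0,"tz":0,"ax":0,"ay":0,"az":0}]' 0
python3 d.py 444 -280.5 6 0.028
```

```text
time_s: 13.0
tcp_pos: [445.0, -276.7, 118.0]
eef_rot: [1.0, 0.018, 0.0, -0.0]
ft_force: [-0.5, 1.1, -0.6]
gripper_width: 0.999
tcp [ 445.  -276.7  118. ] yaw 0.035 z-ax [ 0.     0.001 -1.   ] F [-0.5  1.1 -0.6] w 0.999 t 13.0 q [ 0.75  0.44 -0.32  1.98  0.19  0.75 -1.21]
units [-0.02 -0.08 -2.24] az -0.09 level ax,ay [-0.01  0.    0.  ]
```

```bash
python3 -m inch '[{"tx":-0.02,"ty":-0.05,"tz":-0.7,"ax":0,"ay":0,"az":-0.08},{"tx":0,"ty":0,"tz":-0.3,"ax":0,"ay":0,"az":0},{"tx":0,"ty":0,"tz":0,"ax":0,"ay":0,"az":0},{"tx":0,"ty":0,"tz":0,"ax":0,"ay":0,"az":0}]' 0
python3 d.py 444 -280.5 7 0.028
python3 - <<'E'
from h import *
s=snap("side",6); crop(s,290,130,110,90,7,"pics/s8.png")
t=snap("top",6); crop(t,310,195,100,85,7,"pics/t8.png")
E
```

```text
time_s: 13.5
tcp_pos: [444.2, -280.9, 68.6]
eef_rot: [1.0, 0.014, 0.001, 0.0]
ft_force: [1.2, -0.0, -0.3]
gripper_width: 1.0
tcp [ 444.2 -280.9   68.6] yaw 0.027 z-ax [ 0.001 -0.    -1.   ] F [ 1.2 -0.  -0.3] w 1.0 t 13.5 q [ 0.73  0.52 -0.29  2.    0.23  0.65 -1.25]
units [-0.    0.01 -1.23] az 0.01 level ax,ay [0.01 0.01 0.  ]
```

View pics/s8.png

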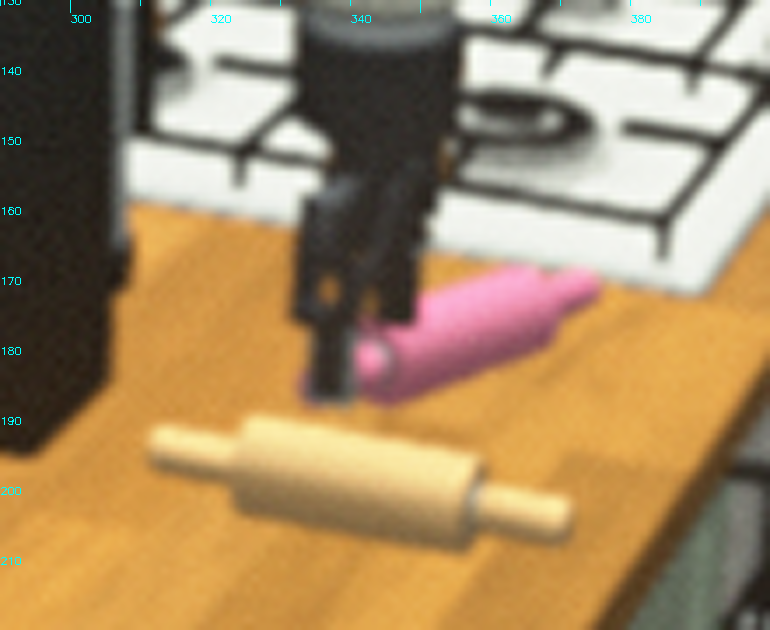

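View pics/t8.png

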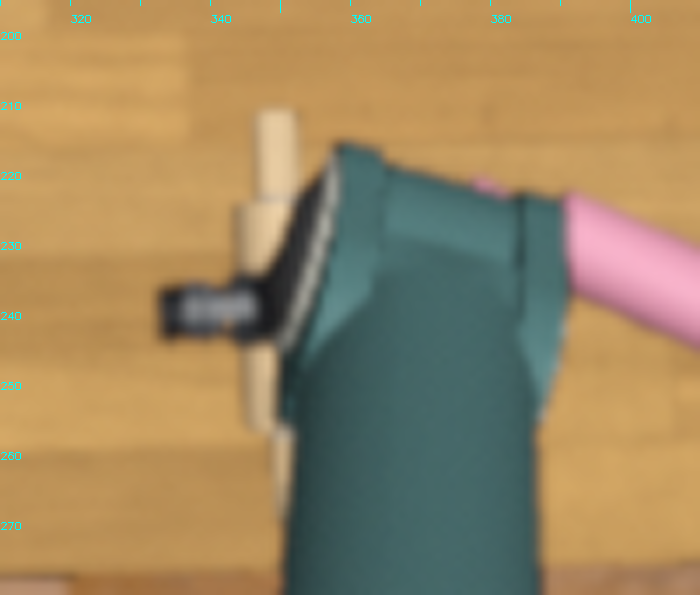

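The gripper straddles the light-wood pin's barrel at its middle in both views, the open fingers stay clear of the pink one, and I'm going down.

```bash
python3 -m inch '[{"tx":0,"ty":0,"tz":-0.5,"ax":0,"ay":0,"az":0},{"tx":0,"ty":0,"tz":-0.5,"ax":0,"ay":0,"az":0},{"tx":0,"ty":0,"tz":-0.22,"ax":0,"ay":0,"az":0},{"tx":0,"ty":0,"tz":0,"ax":0,"ay":0,"az":0},{"tx":0,"ty":0,"tz":0,"ax":0,"ay":0,"az":0}]' 0
python3 d.py 444 -280.5 7 0.028
python3 -m inch '[{"tx":0,"ty":0,"tz":0,"ax":0,"ay":0,"az":0},{"tx":0,"ty":0,"tz":0,"ax":0,"ay":0,"az":0},{"tx":0,"ty":0,"tz":0,"ax":0,"ay":0,"az":0},{"tx":0,"ty":0,"tz":0,"ax":0,"ay":0,"az":0},{"tx":0,"ty":0,"tz":0,"ax":0,"ay":0,"az":0},{"tx":0,"ty":0,"tz":0,"ax":0,"ay":0,"az":0},{"tx":0,"ty":0,"tz":0,"ax":0,"ay":0,"az":0},{"tx":0,"ty":0,"tz":0,"ax":0,"ay":0,"az":0}]' 255
python3 d.py
```

```text
time_s: 14.22
tcp_pos: [444.0, -281.5, 7.7]
eef_rot: [1.0, 0.013, 0.001, 0.0]
ft_force: [-0.6, 0.0, 0.0]
gripper_width: 0.998
tcp [ 444.  -281.5    7.7] yaw 0.026 z-ax [ 0.001 -0.001 -1.   ] F [-0.6  0.   0. ] w 0.998 t 14.22 q [ 0.7   0.62 -0.24  2.02  0.28  0.53 -1.29]
units [-0.    0.02 -0.01] az 0.02 level ax,ay [0.01 0.02 0.  ]
time_s: 15.22
tcp_pos: [443.7, -281.2, 7.5]
eef_rot: [1.0, 0.013, 0.0, 0.0]
ft_force: [-0.9, 0.7, 5.3]
gripper_width: 0.52
tcp [ 443.7 -281.2    7.5] yaw 0.026 z-ax [ 0.001 -0.    -1.   ] F [-0.9  0.7  5.3] w 0.52 t 15.22 q [ 0.7   0.62 -0.24  2.02  0.28  0.53 -1.29]
```

```bash
python3 -m inch '[{"tx":0,"ty":0,"tz":0.1,"ax":0,"ay":0,"az":0},{"tx":0,"ty":0,"tz":0.5,"ax":0,"ay":0,"az":0},{"tx":0,"ty":0,"tz":0.8,"ax":0,"ay":0,"az":0},{"tx":0,"ty":0,"tz":0.8,"ax":0,"ay":0,"az":0},{"tx":0,"ty":0,"tz":0.7,"ax":0,"ay":0,"az":0},{"tx":0,"ty":0,"tz":0,"ax":0,"ay":0,"az":0}]' 255
python3 d.py
python3 - <<'E'
from h import *
s=snap("side",7); crop(s,290,110,110,100,6,"pics/s9.png",)
u=np.array([np.cos(.026),np.sin(.026),0]);c=np.array([443.9,-281,165.])
print(w2px(s,[c+99*u,c-99*u]))
E
```

```text
time_s: 15.98
tcp_pos: [444.6, -282.1, 154.0]
eef_rot: [1.0, 0.013, 0.002, 0.002]
ft_force: [0.2, -0.3, -4.1]
gripper_width: 0.516
tcp [ 444.6 -282.1  154. ] yaw 0.026 z-ax [ 0.004 -0.003 -1.   ] F [ 0.2 -0.3 -4.1] w 0.516 t 15.97 q [ 0.78  0.39 -0.33  1.96  0.17  0.82 -1.2 ]
[[312.24616757 152.18553007]
 [374.36609381 161.92888913]]
```

View pics/s9.png

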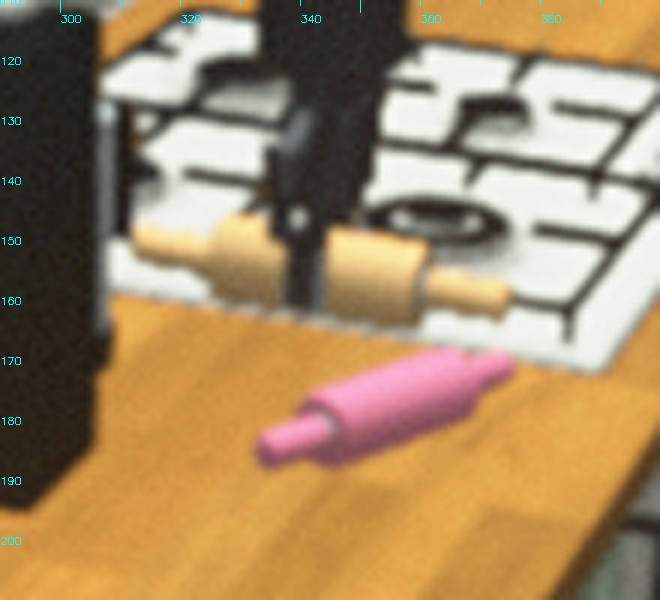

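The pin is held level at its middle, with handle ends at (312,149) and (374,159), matching the predicted slope. I'll carry it over.

```bash
python3 -m inch '[{"tx":0,"ty":0.5,"tz":0,"ax":0,"ay":0,"az":0},{"tx":0,"ty":0.9,"tz":0,"ax":0,"ay":0,"az":0},{"tx":0,"ty":0.9,"tz":0,"ax":0,"ay":0,"az":0},{"tx":0,"ty":0.9,"tz":0,"ax":0,"ay":0,"az":0},{"tx":0,"ty":0.9,"tz":0,"ax":0,"ay":0,"az":0.4},{"tx":0,"ty":0.9,"tz":0,"ax":0,"ay":0,"az":0.4},{"tx":0,"ty":0.9,"tz":0,"ax":0,"ay":0,"az":0.4},{"tx":0,"ty":0.9,"tz":0,"ax":0,"ay":0,"az":0.4}]' 255
python3 -m inch '[{"tx":0,"ty":0.9,"tz":0,"ax":0,"ay":0,"az":0.4},{"tx":0,"ty":0.9,"tz":0,"ax":0,"ay":0,"az":0.4},{"tx":0,"ty":0.9,"tz":0,"ax":0,"ay":0,"az":0.4},{"tx":0,"ty":0.9,"tz":0,"ax":0,"ay":0,"az":0.4},{"tx":0.1,"ty":0.6,"tz":0,"ax":0,"ay":0,"az":0.3},{"tx":0.05,"ty":0.5,"tz":0,"ax":0,"ay":0,"az":0},{"tx":0,"ty":0,"tz":0,"ax":0,"ay":0,"az":0},{"tx":0,"ty":0,"tz":0,"ax":0,"ay":0,"az":0}]' 255
python3 d.py 451.6 314.6 70 0.309
```

```text
time_s: 17.02
tcp_pos: [441.7, 59.9, 150.0]
eef_rot: [0.997, 0.078, -0.002, -0.0]
ft_force: [-0.3, 0.7, -3.7]
gripper_width: 0.519
time_s: 18.02
tcp_pos: [449.9, 292.4, 150.0]
eef_rot: [0.988, 0.152, -0.002, 0.001]
ft_force: [-0.1, -0.6, -3.9]
gripper_width: 0.518
tcp [449.9 292.4 150. ] yaw 0.306 z-ax [-0.003 -0.002 -1.   ] F [-0.1 -0.6 -3.9] w 0.518 t 18.02 q [-0.17  0.46 -0.58  1.92  0.33  0.86 -2.19]
units [ 0.03  0.44 -1.6 ] az 0.04 level ax,ay [ 0.03 -0.04  0.  ]
```

```bash
python3 -m inch '[{"tx":0.03,"ty":0.44,"tz":0,"ax":0.03,"ay":-0.04,"az":0.04},{"tx":0,"ty":0,"tz":-0.8,"ax":0,"ay":0,"az":0},{"tx":0,"ty":0,"tz":-0.8,"ax":0,"ay":0,"az":0},{"tx":0,"ty":0,"tz":0,"ax":0,"ay":0,"az":0},{"tx":0,"ty":0,"tz":0,"ax":0,"ay":0,"az":0},{"tx":0,"ty":0,"tz":0,"ax":0,"ay":0,"az":0}]' 255
python3 d.py 451.6 314.6 34 0.309
python3 - <<'E'
from h import *
s=snap("side",8); crop(s,190,220,120,110,6,"pics/s10.png")
E
```

```text
time_s: 18.77
tcp_pos: [453.5, 316.3, 73.5]
eef_rot: [0.988, 0.154, 0.003, -0.002]
ft_force: [0.5, -0.4, -3.1]
gripper_width: 0.52
tcp [453.5 316.3  73.5] yaw 0.309 z-ax [ 0.006  0.004 -1.   ] F [ 0.5 -0.4 -3.1] w 0.52 t 18.77 q [-0.27  0.59 -0.52  1.93  0.43  0.73 -2.29]
units [-0.04 -0.03 -0.79] az -0.0 level ax,ay [-0.05  0.07  0.  ]
```

View pics/s10.png

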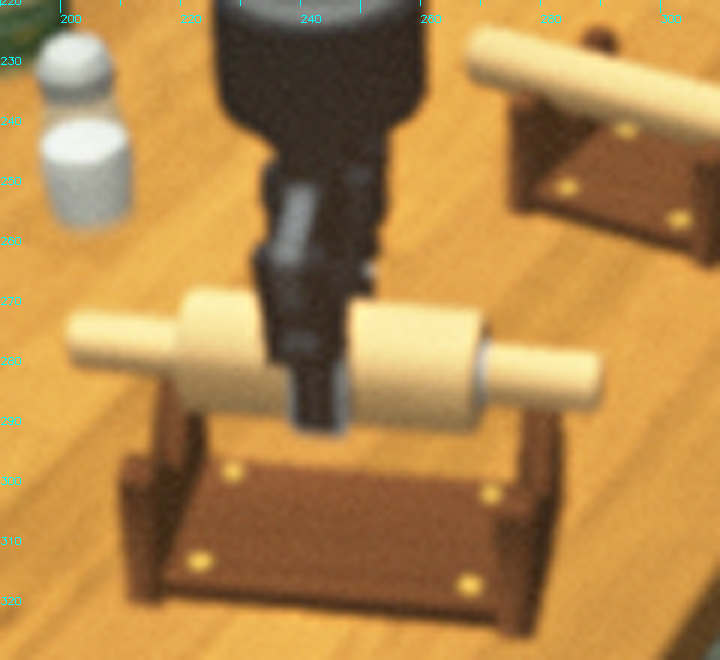

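Run:
```python
from h import *
s=load("side8")
u=np.array([np.cos(.309),np.sin(.309),0])
for k in(0,):
  for e in (99,55,-55,-99):
    print(e,((w2px(s,[np.array([453.5,316.3,89])+e*u])[0]+.5-[190,220])*6-.5).round(0))
```

```text
99 [ 71. 342.]
55 [186. 352.]
-55 [481. 375.]
-99 [601. 384.]
```

The prediction matches the picture within about 1 px, and the barrel is centred between the uprights. I'll correct the 2 mm offset and lower.

```bash
python3 -m inch '[{"tx":-0.03,"ty":-0.02,"tz":-0.2,"ax":-0.03,"ay":0.04,"az":0},{"tx":0,"ty":0,"tz":-0.3,"ax":0,"ay":0,"az":0},{"tx":0,"ty":0,"tz":-0.18,"ax":0,"ay":0,"az":0},{"tx":0,"ty":0,"tz":0,"ax":0,"ay":0,"az":0},{"tx":0,"ty":0,"tz":0,"ax":0,"ay":0,"az":0},{"tx":0,"ty":0,"tz":0,"ax":0,"ay":0,"az":0}]' 255
python3 d.py 451.6 314.6 34 0.309
```

```text
time_s: 19.58
tcp_pos: [451.1, 315.1, 38.1]
eef_rot: [0.988, 0.154, 0.0, -0.0]
ft_force: [-1.0, -0.0, -4.0]
gripper_width: 0.518
tcp [451.1 315.1  38.1] yaw 0.31 z-ax [ 0.001  0.    -1.   ] F [-1. -0. -4.] w 0.518 t 19.57 q [-0.29  0.64 -0.48  1.94  0.46  0.67 -2.33]
units [ 0.01 -0.01 -0.08] az -0.01 level ax,ay [-0.01  0.01  0.  ]
```

```bash
python3 -m inch '[{"tx":0,"ty":0,"tz":-0.04,"ax":0,"ay":0,"az":0},{"tx":0,"ty":0,"tz":0,"ax":0,"ay":0,"az":0},{"tx":0,"ty":0,"tz":0,"ax":0,"ay":0,"az":0}]' 255
python3 -m inch '[{"tx":0,"ty":0,"tz":-0.03,"ax":0,"ay":0,"az":0},{"tx":0,"ty":0,"tz":0,"ax":0,"ay":0,"az":0},{"tx":0,"ty":0,"tz":0,"ax":0,"ay":0,"az":0}]' 255
```

```text
time_s: 19.95
tcp_pos: [450.9, 314.8, 35.8]
eef_rot: [0.988, 0.154, 0.0, -0.0]
ft_force: [-0.7, 0.1, -3.2]
gripper_width: 0.519
time_s: 20.32
tcp_pos: [450.8, 314.8, 34.3]
eef_rot: [0.988, 0.154, -0.0, -0.0]
ft_force: [-0.8, -0.3, -3.4]
gripper_width: 0.516
```

```bash
python3 -m inch '[{"tx":0,"ty":0,"tz":-0.02,"ax":0,"ay":0,"az":0},{"tx":0,"ty":0,"tz":0,"ax":0,"ay":0,"az":0},{"tx":0,"ty":0,"tz":0,"ax":0,"ay":0,"az":0}]' 255
python3 -m inch '[{"tx":0,"ty":0,"tz":-0.02,"ax":0,"ay":0,"az":0},{"tx":0,"ty":0,"tz":0,"ax":0,"ay":0,"az":0},{"tx":0,"ty":0,"tz":0,"ax":0,"ay":0,"az":0}]' 255
```

```text
time_s: 20.7
tcp_pos: [450.9, 314.9, 34.0]
eef_rot: [0.988, 0.154, 0.0, 0.0]
ft_force: [-2.2, -1.7, 5.5]
gripper_width: 0.517
time_s: 21.08
tcp_pos: [451.0, 314.9, 33.9]
eef_rot: [0.988, 0.154, 0.0, 0.0]
ft_force: [-4.8, -4.2, 14.4]
gripper_width: 0.517
```

It stopped at z 34.0 (34.1 expected) and the force went from −3 to +14 N. One picture before letting go.

Run:
```python
from h import *
s=snap("side",9); crop(s,190,220,120,110,6,"pics/s11.png")
```

```text
(no output)
```

View pics/s11.png

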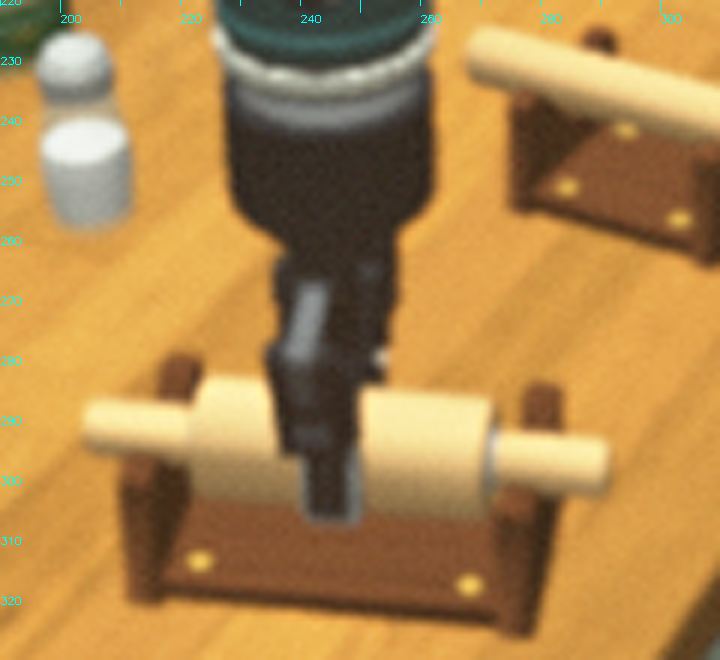

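The barrel sits between the uprights, (190..493) in the crop, with both handles in the notches. I'll release and rise.

```bash
python3 -m inch '[{"tx":0,"ty":0,"tz":0,"ax":0,"ay":0,"az":0},{"tx":0,"ty":0,"tz":0,"ax":0,"ay":0,"az":0},{"tx":0,"ty":0,"tz":0,"ax":0,"ay":0,"az":0},{"tx":0,"ty":0,"tz":0,"ax":0,"ay":0,"az":0},{"tx":0,"ty":0,"tz":0,"ax":0,"ay":0,"az":0},{"tx":0,"ty":0,"tz":0,"ax":0,"ay":0,"az":0}]' 0
python3 -m inch '[{"tx":0,"ty":0,"tz":0.3,"ax":0,"ay":0,"az":0},{"tx":0,"ty":0,"tz":0.8,"ax":0,"ay":0,"az":0},{"tx":0,"ty":0,"tz":1,"ax":0,"ay":0,"az":0},{"tx":0,"ty":-0.4,"tz":1,"ax":0,"ay":0,"az":0},{"tx":0,"ty":-0.9,"tz":0.2,"ax":0,"ay":0,"az":0},{"tx":0,"ty":-0.9,"tz":0,"ax":0,"ay":0,"az":0},{"tx":0,"ty":-0.6,"tz":0,"ax":0,"ay":0,"az":0},{"tx":0,"ty":0,"tz":0,"ax":0,"ay":0,"az":0}]' 0
python3 d.py
python3 - <<'E'
from h import *
s=snap("side",10); crop(s,150,160,200,170,4,"pics/s12.png"); t=snap("top",10); crop(t,140,165,150,115,5,"pics/t12.png")
E
```

```text
time_s: 21.88
tcp_pos: [450.9, 314.8, 32.2]
eef_rot: [0.988, 0.154, -0.0, 0.0]
ft_force: [-0.9, -0.2, 0.7]
gripper_width: 1.0
time_s: 22.88
tcp_pos: [451.2, 172.4, 198.2]
eef_rot: [0.988, 0.152, 0.001, 0.001]
ft_force: [-0.6, 0.7, 0.5]
gripper_width: 0.999
tcp [451.2 172.4 198.2] yaw 0.305 z-ax [ 0.001 -0.001 -1.   ] F [-0.6  0.7  0.5] w 0.999 t 22.88 q [ 0.09  0.3  -0.61  2.    0.22  0.91 -1.9 ]
```

View pics/s12.png

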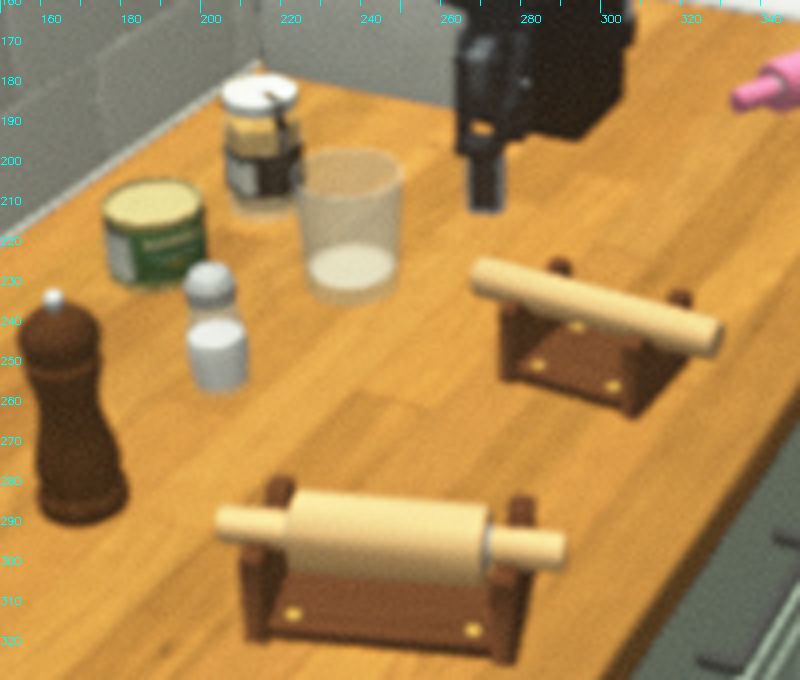

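View pics/t12.png

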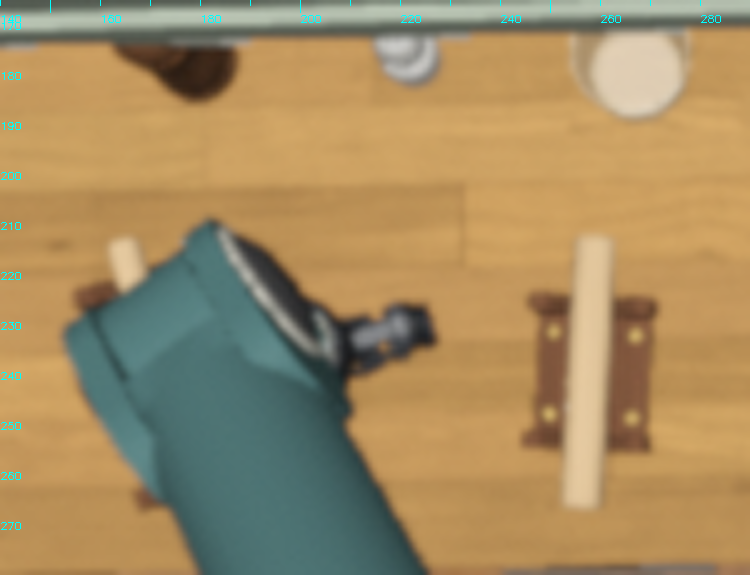

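Both pins lie released in their notches: the handled barrel is between the uprights at side (222..271, 295), and the thin rod is level at top (258,212) to (254,266). The bystanders are where they were, and the gripper touches nothing. I'm measuring once more, then handing in.

Run:
```python
from h import *
from bench import robot
s=load("side10")
def cr(p,x0,y0,k): return (np.array(p,float)+.5)/k-.5+[x0,y0]
w=px2w(s,cr([(288,531),(490,545)],150,160,4),49.6); print("barrel",w.round(1)[:,:2].tolist(),w.mean(0)[:2])
robot.job_done()
```

```text
barrel [[506.6, 332.2], [398.2, 295.0]] [452.41180421 313.57343354]
the job is handed in; nothing more can be done
```

I moved the thin pin from the long cradle to the short one, then laid the handled pin in the long cradle, and handed the job in at about 23 s of the 67 s allowed. No verdict was reported.

- **Thin pin:** it was pressed into both notches with 16 N while still gripped, then released. The pictures show it level in both notches, sticking out about equally at each end.
- **Handled pin:** it stopped within 0.1 mm of its expected resting height, with 14 N while still gripped, then was released. In the last side view both handles are in the notches. The measured barrel centre (452.4, 313.6) is within about 1 mm of the cradle centre I had measured (451.7, 313.5).
- **Surroundings:** the bystanders and the pink look-alike stayed in place in the pictures. After the release the gripper was clear and the wrist force was about 0 N.

Two disagreements came up:
- **Short cradle position:** it turned out to lie about 1.5 mm further to +y than the pictures said. I felt this as a side force and followed it.
- **Handled pin start position:** the two cameras differed by about 4 mm across the pin, which the closing jaws absorbed.

The arm covered most of the long cradle in the last top view, so the final check there rests on the side camera and the force readings.

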